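Set out the condiment board

TASK

Finish laying the wooden condiment board on the table: stand the pepper mill between the tin and the pasta jar, the salt shaker in front of the tin, the spice jar in front of the pasta jar, and lay the match box flat in front of the mill, between shaker and spice jar. Each goes in the middle of its own cork disc, standing upright (the match box lying flat, as it does now); in front means the row of discs nearer to you, the robot. Leave the tin and the pasta jar where they are.

Things in the scene. Friction and masses are not known exactly. Their poses are not given: they have to be found in the camera images.
- board: Fixed light wood board, 190 (x) x 284 (y) x 16 mm high, six cork discs 66 mm across inlaid flush in its flat top. Origin: centre of its underside; x to its back row (away from the robot), y to its left, z up; turned up to 0.15 rad from the world axes. Disc centres: x = -45 mm (front row) and +45 mm (back row), y = -90, 0, +90 mm, at z = 16 mm.
- tin: Low round food tin with a printed paper wrapper, 76 mm diameter, 58 mm high, standing on the left or the right disc of the board's back row. Origin: centre of its underside, z up.
- pasta_jar: Wide glass jar of pasta with a green lid, 89 mm diameter, 137 mm high, standing on the other end disc of the board's back row. Origin: centre of its underside, z up.
- chopping_board: Fixed oblong wooden chopping board lying flat to the right of the condiment board, 340 mm long, 230 mm wide, 22 mm thick; the four things to be moved stand on it at the start, their undersides at z = 22 mm. Origin: centre of its underside; y along its length (pointing to the robot or away), z up.
- mill: Tall turned wooden pepper mill, 58 mm diameter at its foot, 170 mm high, 0.13 to 0.25 kg, standing on the chopping board: a base up to z = 122 mm that grips like a solid round body (its waist is filled, up to 58 mm wide), then a round head about 49 mm across up to 159 mm, that does not turn, and a small knob. Origin: centre of its underside, z up.
- shaker: Short round salt shaker of clear glass with a domed metal cap, 44 mm diameter, 90 mm high (glass up to about 70 mm, cap 34 mm across above), 0.07 to 0.14 kg, standing on the chopping board. Origin: centre of its underside, z up.
- spice_jar: Small round spice jar with a printed wrapper and a red cap, 45 mm diameter, 106 mm high (cap 45 mm across from z = 85 mm up, fixed), about 0.08 to 0.15 kg, standing on the chopping board. Origin: centre of its underside, z up.
- match_box: Small closed red match box lying flat on the chopping board, 37 (x) x 56 (y) x 16 mm high, 18 g; its tray does not slide. Origin: centre of its underside; x along its 37 mm width, y along its 56 mm length, z up. At the start its length is within 0.5 rad of the world's y axis.

How it is judged:
By the outcome, as a careful person would: the job done as asked, in the order asked, and still so for the second after the job is handed in, with the robot touching nothing.
It also fails if it takes over 106 s, if anything falls off the work surface, if the arm or the gripper's body presses on something with over 40 N, if the wrist force passes 120 N, or if a joint passes its speed limit or range.

ROBOT

A 6-joint arm with a two-finger parallel gripper is mounted at the origin on the work surface; the furniture and walls round the work are solid. World frame = base frame: x ahead of the robot, y to its left, z up, the work surface at z = 0. Lengths are in m, angles in rad, forces in N, time in s.
With the tool pointing down it reaches from about 0.325 to 0.875 m from the base axis. Payload 4.4 kg.
Tool frame: the origin (TCP) lies at the very end of the fingers, on their centre line; the grasp point (between the pads) lies 19 mm behind it (env.tcp_to_grasp is the distance from the TCP to the grasp point, in m); z points along the fingers, y is the line along which they close (so a half turn about z gives the same grasp; the last joint's range is limited). The gripper opens to 85 mm and grips with 20 to 120 N. Pads are 22 mm wide; open, the fingers measure 114 mm over their backs; the gripper's body (76 mm by 85 mm) begins 54 mm behind the grasp point. The pads swing forward as they close: fully open they stand 13 mm farther back than shut.
Start: joints at [1.173, 0.207, 1.542, -0, 1.393, -0.15], TCP at [0.14, 0.558, 0.231] pointing down, gripper open.
Joint ranges: [-2.73, 2.73], [-0.86, 2.22], [0.23, 2.46], [-1.11, 4.25], [0.08, 2.63], [-2.82, 2.82]. Speed limits (rad/s): [2.79, 2.79, 3.14, 3.14, 3.14, 3.14].

INTERFACE

Orientations are given as [roll, pitch, yaw] about the fixed x, y, z axes, in that order (R = Rz(yaw) Ry(pitch) Rx(roll)).
In Python, from station import env, hand, kin, sensors, eyes, ticket gives the robot as it stands. Calls block until the motion is done:
- env.reach(position, orientation): joint-space move of the TCP to a pose.
- env.move_straight(position, attitude=None, rate=0.15): straight line of the TCP; attitude=None keeps the orientation; rate is the mean speed in m/s.
- env.movej(angles): joint-space move.
- hand.grip(opening, f_grip=None): opening from 0.0 (shut) to 1.0 (fully open); f_grip is the grip in N (None keeps the last); returns when the fingers have stopped.
- env.hold(seconds).
- kin.ik(position, orientation): joint angles nearest the present ones, or None.
- sensors.sense(): the state.
- eyes.snapshot(name): name is "scene" or "top"; returns the picture (420x560x3 uint8, blue, green, red); there is no depth.
- eyes.calibration(name): a dict with "intrinsics" (3x3 intrinsics, pixels), "k1" (the pictures are not rectified: a ray, as slopes to the right and down, at radius r is drawn at 1 + k1 r^2 times it, then the intrinsics apply), "eye" and "attitude" of the camera in the world. Camera axes: x right, y up, looking along -z (the intrinsics and any distortion apply to the point x, -y, -z); pixel columns grow to the right and rows downward; lengths in m; the calibration is good to about 2 mm. A picture is of the moment at which its call begins. calibration takes no time and is no camera call.
A pose or a line that the arm cannot do raises env.PlanningError and nothing moves.
- ticket.finish_job(): hands the job in; it is judged then, once.
The state is a dict: "time": time; "qpos": joint angles; "qd": joint speeds; "tau": joint torques, N m; "position": TCP position; "ee_rot": TCP orientation; "contact_force": force on the tool from outside, world axes, zero at the start; "wrist_torque": the same for the moment, N m; "opening": opening from 0.0 (shut) to 1.0 (fully open); "grip_force": force on a finger pad.
Only numpy, scipy, OpenCV 4.12 (cv2) and the standard library are available. Lean on these libraries where they do the work, as an engineer would, in place of code of your own. Each camera call takes 0.05 s, during which the arm holds its last target. There are 200 camera calls.

## Working session

There is one attempt and no reset: what is moved stays moved. The work goes in short steps, each a Python script; the robot and the scene stay as the last script left them, time stands still between calls to the robot, and variables do not carry over. Pictures are saved under pics/ and viewed, at most 14 in all, crops included, and the job is handed in when it is done.

```bash
ls; mkdir -p pics
python3 - <<'E'
from station import env, hand, kin, sensors, eyes, ticket
import cv2
for n in ("scene","top"):
    cv2.imwrite(f"pics/{n}0.png",eyes.snapshot(n)); print(n,eyes.calibration(n))
s=sensors.sense();print(s['time'],s['position'],s['ee_rot'],s['opening'],env.tcp_to_grasp)
E
```

```text
pics
scene {'intrinsics': array([[494.40224994,   0.        , 278.07505426],
       [  0.        , 494.40224994, 213.07439072],
       [  0.        ,   0.        ,   1.        ]]), 'k1': -0.15728237244948004, 'eye': array([-0.0870816 , -0.40182719,  0.67861803]), 'attitude': array([ 0.90592536, -0.00651063, -0.83323107])}
top {'intrinsics': array([[431.31905816,   0.        , 284.39928544],
       [  0.        , 431.31905816, 211.38068446],
       [  0.        ,   0.        ,   1.        ]]), 'k1': -0.12058033791444801, 'eye': array([0.4096109 , 0.13914198, 0.98082937]), 'attitude': array([ 0.09508966,  0.01342766, -1.542993  ])}
0.1 [0.14021075 0.5569288  0.23019728] [-3.13947050e+00 -2.94973647e-04  2.89483048e+00] 1.0002224113891516 0.0187
```

View pics/scene0.png

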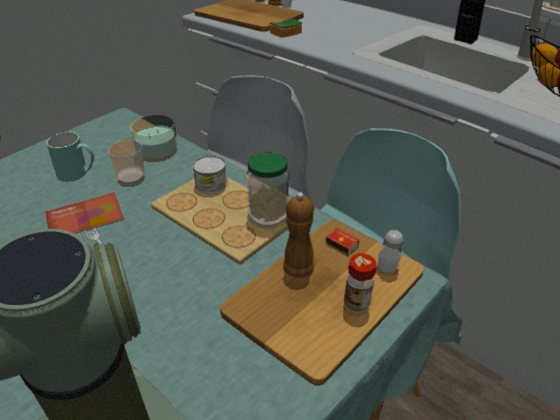

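View pics/top0.png

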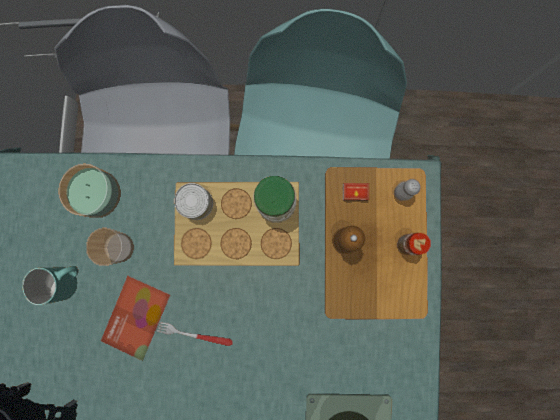

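The scene picture shows the tin (210,175) and pasta jar (268,190) on the board, with the mill (299,240), match box (342,241), shaker (391,252) and spice jar (360,285) on the chopping board. In the top view the tin is back-left (193,202) and the pasta jar back-right (274,198). The mill is at (349,239), match box (356,192), shaker (407,190) and spice jar (413,243).

```bash
cat > vis.py <<'E'
import numpy as np, cv2
from scipy.spatial.transform import Rotation as Ro
from station import eyes
def cal(n):
    c=eyes.calibration(n); R=Ro.from_euler('xyz',c['attitude']).as_matrix(); K=c['intrinsics']
    return R,np.array(c['eye']),K,c['k1']
def proj(n,P):
    R,e,K,k=cal(n); p=(np.atleast_2d(P)-e)@R
    s=np.c_[p[:,0]/-p[:,2], -p[:,1]/-p[:,2]]; s=s*(1+k*(s**2).sum(1))[:,None]
    return s*[K[0,0],K[1,1]]+K[:2,2]
def unproj(n,uv,z):
    R,e,K,k=cal(n)
    s=cv2.undistortPoints(np.array(uv,float).reshape(-1,1,2),K,np.array([k,0,0,0.])).reshape(-1,2)
    d=np.c_[s[:,0],-s[:,1],-np.ones(len(s))]@R.T
    return e+d*((z-e[2])/d[:,2])[:,None]
def crop(n,img,x0,y0,x1,y1,f,out):
    c=cv2.resize(img[y0:y1,x0:x1],None,fx=f,fy=f,interpolation=cv2.INTER_CUBIC)
    for x in range(-(-x0//10)*10,x1,10):
        cv2.line(c,(int((x-x0+.5)*f),0),(int((x-x0+.5)*f),5 if x%50 else 14),(255,255,255),1)
        if x%20==0: cv2.putText(c,str(x),(int((x-x0)*f)-10,24),0,.35,(255,255,255),1)
    for y in range(-(-y0//10)*10,y1,10):
        cv2.line(c,(0,int((y-y0+.5)*f)),(8,int((y-y0+.5)*f)),(255,255,255),1); cv2.putText(c,str(y),(10,int((y-y0)*f)+6),0,.35,(255,255,255),1)
    cv2.imwrite(out,c)
E
python3 - <<'E'
from vis import *
import cv2
t=cv2.imread('pics/top0.png')
g=cv2.cvtColor(t,cv2.COLOR_BGR2HSV)
# board segmentation vs teal cloth: hue
m=((g[...,0]<30)&(g[...,1]>60)&(g[...,2]>60)).astype(np.uint8)
for name,(x0,y0,x1,y1) in dict(board=(165,172,310,275),chop=(315,158,436,328)).items():
    mm=np.zeros_like(m); mm[y0:y1,x0:x1]=m[y0:y1,x0:x1]
    cs,_=cv2.findContours(mm,0,1); c=max(cs,key=cv2.contourArea)
    z=.016 if name=='board' else .022
    w=unproj('top',c.reshape(-1,2),z)
    r=cv2.minAreaRect((w[:,:2]*1000).astype(np.float32)); print(name,r)
a=t[160:325,318:440]; b=t[172:275,165:310]
crop('top',t,318,160,440,320,3.7,'pics/c1.png'); crop('top',t,165,172,310,275,5.4,'pics/c2.png')
s=cv2.imread('pics/scene0.png'); crop('scene',s,270,185,440,325,4.2,'pics/c3.png')
E
```

```text
board ((472.12939453125, 262.5364990234375), (188.40887451171875, 282.3436279296875), 1.6930992603302002)
chop ((438.35174560546875, -55.487701416015625), (337.62799072265625, 236.36573791503906), 1.069253921508789)
```

View pics/c1.png

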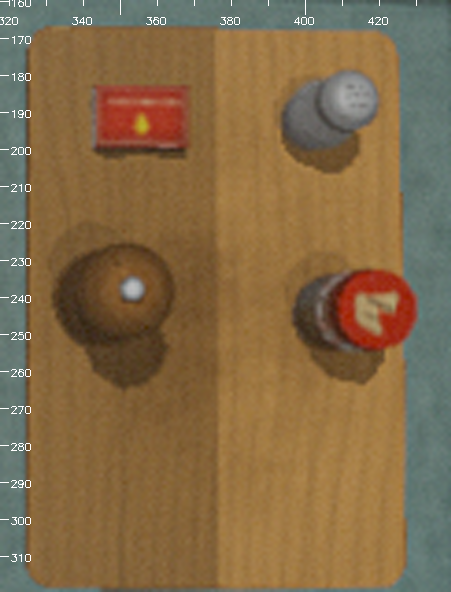

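View pics/c2.png

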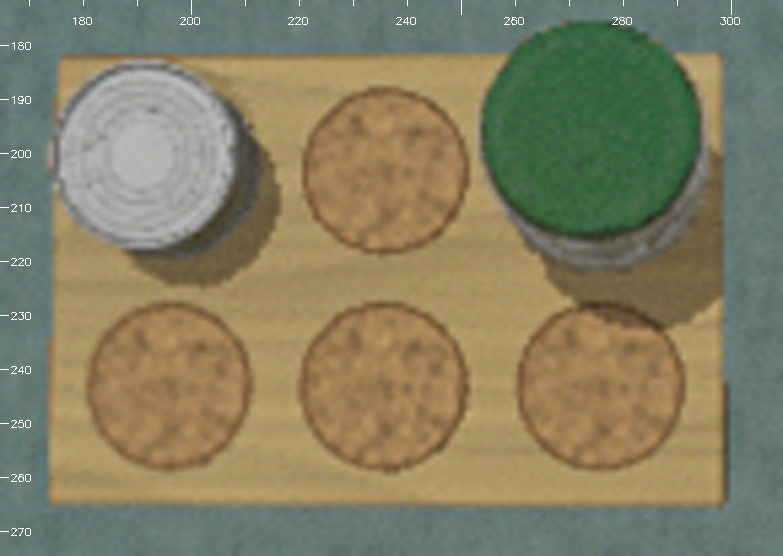

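View pics/c3.png

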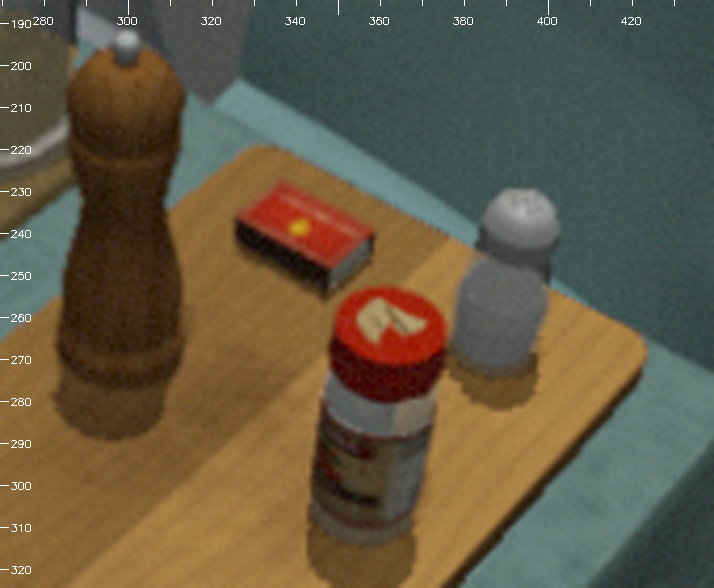

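Crop pixels: 
- **c1 (top):** mill knob (133,288), spice cap (376,308), shaker cap (348,98), and match box top face from (97,88) to (188,146).
- **c2 (top):** discs at (386,170), (169,385), (384,386) and (601,385), tin lid (148,155), jar lid (590,130).
- **c3 (scene):** mill knob top (127,33), spice cap (388,327), match box top corners (238,217), (284,182), (372,235) and (328,268).

Run:
```python
from vis import *
np.set_printoptions(precision=4,suppress=True)
c1=lambda p:np.array(p,float)/3.7+[317.5,159.5]
c2=lambda p:np.array(p,float)/5.4+[164.5,171.5]
c3=lambda p:np.array(p,float)/4.2+[269.5,184.5]
d=unproj('top',c2([(386,170),(169,385),(384,386),(601,385)]),.016)
print('discs',d[:,:2])
B=np.array([(.045,0),(-.045,.09),(-.045,0),(-.045,-.09)])
z=B-B.mean(0); w=d[:,:2]-d[:,:2].mean(0)
th=np.arctan2((z[:,0]*w[:,1]-z[:,1]*w[:,0]).sum(),(z*w).sum()); R=np.array([[np.cos(th),-np.sin(th)],[np.sin(th),np.cos(th)]])
t=d[:,:2].mean(0)-R@B.mean(0); print('board',t,th,'res',d[:,:2]-B@R.T-t)
for n,p,zz in (('tin',(148,155),.074),('jar',(590,130),.153)): 
    q=unproj('top',c2([p]),zz)[0,:2]; print(n,q,(q-t)@R)
for n,p,zz in (('mill',(133,288),.192),('shaker',(348,98),.102),('spice',(376,308),.128)): print(n,'top',unproj('top',c1([p]),zz)[0,:2])
for n,p,zz in (('mill',(127,33),.192),('shaker',(519,216),.102),('spice',(388,327),.128)): print(n,'scene',unproj('scene',c3([p]),zz)[0,:2])
for q in (unproj('top',c1([(97,88),(187,86),(188,145),(97,147)]),.038),unproj('scene',c3([(238,217),(284,182),(372,235),(328,268)]),.038)):
    print('box',q[:,:2].mean(0),cv2.minAreaRect((q[:,:2]*1000).astype(np.float32)))
# overlay check: base circle & top circle
def circ(c,r,z):
    a=np.linspace(0,2*np.pi,60); return np.c_[c[0]+r*np.cos(a),c[1]+r*np.sin(a),np.full(60,z)]
```

```text
discs [[0.5174 0.2645]
 [0.4249 0.3521]
 [0.4273 0.2619]
 [0.4303 0.1719]]
board [0.4725 0.2633] 0.02914659925631285 res [[-0.     -0.0001]
 [ 0.0001  0.0002]
 [-0.0002 -0.    ]
 [ 0.0002 -0.0001]]
tin [0.5145 0.3519] [0.0446 0.0874]
jar [0.5184 0.1739] [ 0.0433 -0.0907]
mill top [0.4402 0.0242]
shaker top [ 0.5529 -0.1088]
spice top [ 0.4351 -0.1169]
mill scene [0.4412 0.0245]
shaker scene [ 0.5512 -0.1074]
spice scene [ 0.4316 -0.1181]
box [ 0.5486 -0.0025] ((548.644287109375, -2.4009876251220703), (35.59089279174805, 55.41778564453125), 2.826753854751587)
box [ 0.5473 -0.0026] ((547.7784423828125, -2.918844223022461), (54.164485931396484, 35.60306930541992), 89.22325134277344)
```

Both cameras agree to within 1–3 mm, and the disc fit residual is 0.2 mm, so I'll start moving with the mill.

```bash
cat > act.py <<'E'
import numpy as np, cv2
from station import env, hand, kin, sensors, eyes, ticket
T=np.array([.4725,.2633]); TH=.029; CHOP,BRD=.022,.016
def disc(x,y):
    c,s=np.cos(TH),np.sin(TH); return T+[c*x-s*y,s*x+c*y]
def att(p,yaw):
    """tool-down attitude, of the two equivalent yaws the one nearest the present joints"""
    q0=np.array(sensors.sense()['qpos']); best=None
    for y in (yaw,yaw+np.pi,yaw-np.pi):
        q=kin.ik(list(p),[np.pi,0,y])
        if q is not None and abs(q[5])<2.6:
            d=np.abs(np.array(q)-q0).max()
            if best is None or d<best[0]: best=(d,[np.pi,0,y])
    return best[1]
def say(m):
    s=sensors.sense(); print(m,round(s['time'],1),np.round(s['position'],4),'open',round(s['opening'],3),'gf',round(s['grip_force'],1),'F',np.round(s['contact_force'],1))
def pick(xy,yaw,h,f,op=.85,top=.30):
    """h: TCP height over the object's underside"""
    p=[*xy,top]; hand.grip(op); env.reach(p,att(p,yaw)); say('above')
    env.move_straight([*xy,CHOP+h],rate=.2); say('at'); hand.grip(0.,f); say('gripped')
    env.move_straight(p,rate=.2); say('lifted')
def place(xy,yaw,h,op,top=.30):
    p=[*xy,top]; env.reach(p,att(p,yaw))
    env.move_straight([*xy,BRD+h+.02],rate=.2); env.move_straight([*xy,BRD+h+.001],rate=.05); say('down')
    hand.grip(op); env.hold(.2); say('released'); env.move_straight(p,rate=.2)
def snap(n,f): cv2.imwrite(f'pics/{f}.png',eyes.snapshot(n))
E
python3 - <<'E'
from act import *
pick([.4405,.0243],np.pi/2,.116,50,top=.33)
snap('scene','m1')
place(disc(.045,0),np.pi/2+TH,.116,.85,top=.33)
say('end'); snap('top','m2')
E
```

```text
above 2.6 [0.4404 0.025  0.3299] open 0.847 gf 0.0 F [-0.8 -1.2 -0.6]
at 3.7 [0.4415 0.0243 0.139 ] open 0.849 gf 0.0 F [ 0.8 -0.3 -0.1]
gripped 4.1 [0.4417 0.0242 0.1397] open 0.543 gf 51.1 F [-1.  -0.6  6.3]
lifted 5.2 [0.4396 0.0244 0.3283] open 0.538 gf 51.4 F [ 0.   0.4 -2.5]
down 7.8 [0.5177 0.2649 0.1337] open 0.538 gf 51.8 F [-1.   0.2  3.8]
released 8.4 [0.5175 0.2646 0.1329] open 0.85 gf 0.0 F [-0.4  0.7  0.6]
end 9.5 [0.5167 0.2643 0.3283] open 0.847 gf 0.0 F [ 0.1  0.3 -0.2]
```

Run:
```python
from act import *
c=[.552,-.108]
pick(c,0,.028,35,op=.8)
place(disc(-.045,.09),TH,.028,.75)
say('end'); snap('top','s_top'); snap('scene','s_scene')
from vis import crop
a=cv2.imread('pics/s_top.png')[150:280,160:320]; b=cv2.imread('pics/s_scene.png')[130:260,140:310]
cv2.imwrite('pics/s.png',np.hstack([cv2.resize(a,(400,325)),cv2.resize(b,(400,325))]))
```

```text
above 11.2 [ 0.5522 -0.1072  0.3002] open 0.799 gf 0.0 F [-0.4  0.  -0.4]
at 12.6 [ 0.5532 -0.1083  0.0513] open 0.8 gf 0.0 F [ 0.2  0.5 -0.8]
gripped 13.0 [ 0.553  -0.1082  0.0516] open 0.464 gf 35.1 F [-2.3  0.9  5.9]
lifted 14.4 [ 0.5511 -0.1077  0.2982] open 0.465 gf 35.3 F [ 0.5  0.1 -1.4]
down 18.0 [0.425  0.352  0.0455] open 0.467 gf 36.1 F [-2.1 -1.5  5.6]
released 18.5 [0.4249 0.3519 0.0449] open 0.748 gf 0.0 F [-0.4 -0.9 -0.1]
end 19.9 [0.4242 0.3515 0.2984] open 0.748 gf 0.0 F [-0.   0.3  0. ]
```

View pics/s.png

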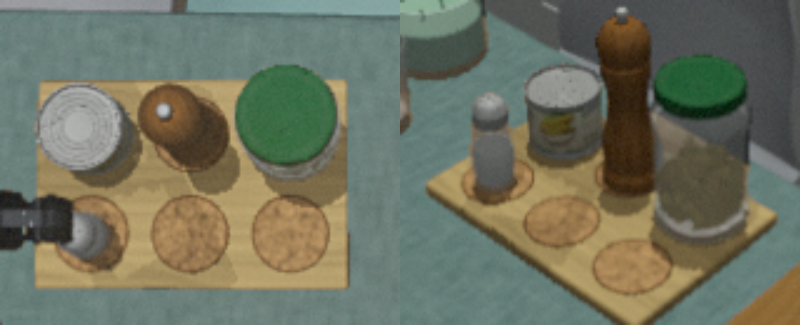

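Both stand upright: the mill (knob at 164,110 in the crop) is between tin and jar, and the shaker is on the front-left disc. The spice jar is next, with a light pinch along x first to centre it.

Run:
```python
from act import *
c=np.array([.4335,-.1175])
p=[*c,.25]; hand.grip(.85); env.reach(p,att(p,np.pi/2)); env.move_straight([*c,CHOP+.067],rate=.2)
hand.grip(0.,20); say('centred'); hand.grip(.85); env.move_straight(p,rate=.2)
pick(c,0,.067,35,op=.8,top=.31)
place(disc(-.045,-.09),TH,.067,.75,top=.31)
b=np.array([.548,-.0025])
pick(b,np.pi/2+.02,.004,20,op=.75)
place(disc(-.045,0),np.pi/2+TH,.004,.65)
say('end'); p=[.42,-.15,.3]; env.reach(p,att(p,0))
snap('top','e_top'); snap('scene','e_scene')
from vis import crop
crop('top',cv2.imread('pics/e_top.png'),165,150,310,275,5,'pics/e1.png'); crop('scene',cv2.imread('pics/e_scene.png'),140,130,310,260,4.4,'pics/e2.png')
```

```text
centred 23.8 [ 0.4345 -0.118   0.0903] open 0.516 gf 20.3 F [-0.8  0.1  6.3]
above 26.8 [ 0.4334 -0.1174  0.3097] open 0.802 gf 0.0 F [-0.   0.7 -0.6]
at 28.0 [ 0.4344 -0.1179  0.09  ] open 0.798 gf 0.0 F [ 0.1  0.  -0.6]
gripped 28.4 [ 0.4345 -0.118   0.0902] open 0.511 gf 35.5 F [ 0.2 -0.   5.3]
lifted 29.6 [ 0.4326 -0.1171  0.3083] open 0.513 gf 35.8 F [ 0.3  0.  -1.3]
down 32.4 [0.4301 0.1717 0.0839] open 0.51 gf 36.2 F [-1.  -2.1  2.6]
released 33.0 [0.4302 0.1721 0.084 ] open 0.75 gf 0.0 F [ 0.2 -0.6  0.4]
above 35.6 [ 0.5478 -0.0021  0.2999] open 0.748 gf 0.0 F [-0.9 -0.  -0.2]
at 37.1 [ 0.5492 -0.0026  0.0273] open 0.751 gf 0.0 F [-0.2  0.  -0.1]
gripped 37.5 [ 0.549  -0.0026  0.0271] open 0.442 gf 21.0 F [ 0.1 -0.3  5.9]
lifted 39.0 [ 0.5471 -0.0024  0.2984] open 0.441 gf 20.5 F [ 0.3  0.2 -0.5]
down 42.1 [0.4274 0.2619 0.0208] open 0.441 gf 20.9 F [-1.6  0.4  1.9]
released 42.6 [0.4275 0.262  0.0209] open 0.648 gf 0.0 F [-0.7 -0.4 -0.8]
end 44.1 [0.4268 0.2617 0.2986] open 0.65 gf 0.0 F [ 0.8 -0.3 -0.2]
```

View pics/e1.png

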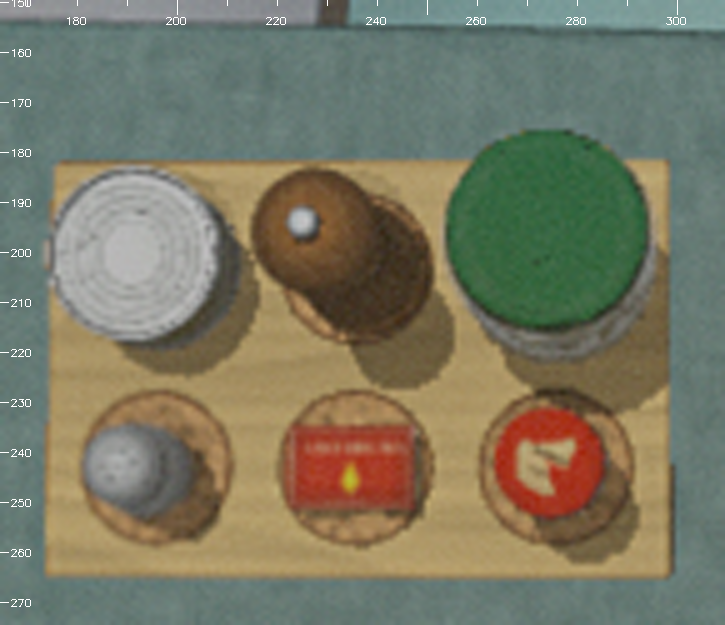

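View pics/e2.png

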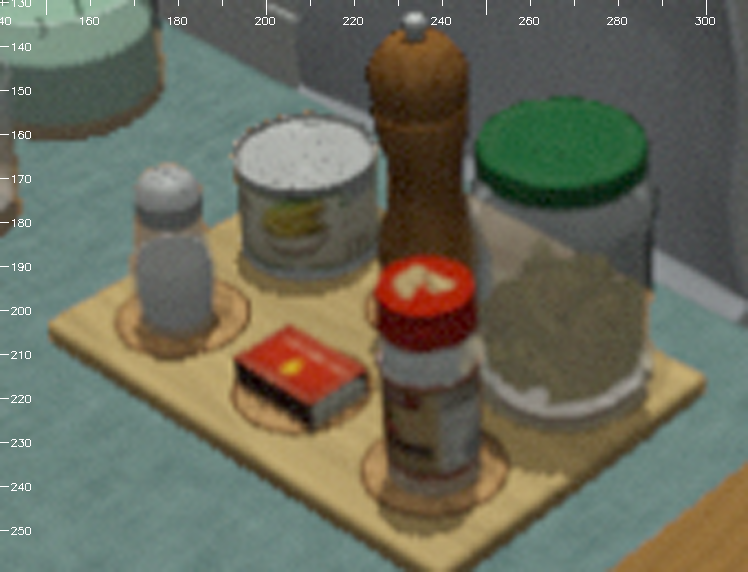

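All four are placed and nothing is toppled. In e1 the mill knob is at (303,222), shaker cap (125,465), spice cap (549,462) and box (351,466). Next I'll check the centring numerically.

Run:
```python
from vis import *
np.set_printoptions(precision=4,suppress=True)
from act import disc,T,TH
R=np.array([[np.cos(TH),-np.sin(TH)],[np.sin(TH),np.cos(TH)]])
for n,a,b,z,d in (('mill',(303,222),(413,16),.186,(.045,0)),('shaker',(125,464),(168,190),.096,(-.045,.09)),('spice',(549,462),(427,286),.122,(-.045,-.09)),('box',(351,466),(301,363),.032,(-.045,0)),('tin',(133,250),(308,153),.074,(.045,.09)),('jar',(547,229),(562,140),.153,(.045,-.09))):
    for cam,p,q in (('top',a,np.array(a)/5+[164.5,149.5]),('scene',b,np.array(b)/4.4+[139.5,129.5])):
        print(n,cam,((unproj(cam,[q],z)[0,:2]-T)@R-d)*1000)
```

```text
mill top [-2.582  -1.0387]
mill scene [-3.2029 -0.6152]
shaker top [-0.7462 -4.3009]
shaker scene [-1.7204 -4.0647]
spice top [-0.4551 -0.6861]
spice scene [-0.633  -1.7082]
box top [ 0.015  -0.0627]
box scene [0.0533 0.0052]
tin top [ 1.0417 -0.8944]
tin scene [-1.3017 -4.8922]
jar top [-1.1598 -0.9676]
jar scene [0.4109 0.1649]
```

All four are within about 3 mm of their disc centres, and the tin and pasta jar haven't moved beyond what the cameras can resolve. The arm is clear.

```bash
python3 -c "
from station import ticket
print(ticket.finish_job())"
```

```text
the job is handed in; nothing more can be done
None
```

The job is handed in: mill, shaker, spice jar and match box were placed in the order asked, each measured within about 3 mm of its disc centre (the shaker read 4 mm off, which I put mostly down to the assumed height of its domed cap), with the tin and pasta jar left in place and about 45 s of the 106 s used.

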